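# Swing a plate home in its drilling jig and bolt it

## Robot

A 6-joint arm with a two-finger parallel gripper is mounted at the origin on the work surface. World frame = base frame: x ahead of the robot, y to its left, z up, the work surface at z = 0. Lengths are in m, angles in rad, forces in N, time in s.
With the tool pointing down it reaches from about 0.2 to 0.875 m from the base axis. Payload 3.4 kg.
Tool frame: the origin (TCP) lies midway between the tips of the shut fingers; the grasp point (between the pads) lies 19 mm behind it; z points along the fingers, y is the line along which they close (so a half turn about z gives the same grasp; the last joint's range is limited). The gripper opens to 94 mm and grips with 3 to 60 N. Pads are 16 mm wide; open, the fingers measure 119 mm over their backs; the gripper's body (75 mm by 177 mm) begins 78 mm behind the grasp point.
Start: joints at [-1.238, 0.276, 1.505, -0, 1.361, -0.121], TCP at [0.252, -0.517, 0.205] pointing down, gripper open.
Joint ranges: [-2.89, 2.89], [-0.75, 2.08], [0.22, 2.7], [-1.18, 4.32], [0.11, 2.71], [-2.7, 2.7]. Speed limits (rad/s): [2.57, 2.57, 3.14, 3.14, 3.14, 3.14].

## Interface

Orientations are given as [roll, pitch, yaw] about the fixed x, y, z axes, in that order (R = Rz(yaw) Ry(pitch) Rx(roll)).
In Python, from workcell import get_state, snapshot, finish_job gives the robot as it stands.
- The arm moves only by the tool tcp_steps, called after ">>>" by a JSON object that holds its "op" and its "data". Schema: {"type":"object","properties":{"ticks":{"type":"string"},"finger_gap":{"type":"number"},"only":{"type":"string"},"quiet":{"type":"boolean"},"lines":{"type":"string"}},"required":["ticks"],"additionalProperties":false}. ticks is a string of 1 to 12 rows, parted by a bar, with the numbers parted by commas; each row has 6 numbers: dx, dy, dz in m, then a rotation vector rx, ry, rz in rad; each row shifts and turns the commanded pose from where the row before left it, along the tool's axes as they then stand; what a row does not reach is not made up. A row lasts 1/10 s, in which the tool goes at most 0.05 m and 0.15 rad, less where a joint would pass 70% of its speed; a pose out of reach is approached as far as the arm can. finger_gap is the finger opening in m, set as the call begins (left out keeps the last). The fingers move at their own pace and stop on an object; the grip force is fixed at half the most. Time passes only in rows, so rows that do not move let the fingers close. The tool returns the time, the measured TCP pose, the force, the opening and the grip force at its end. only (a regular expression) keeps the lines of the reply that match it, lines (a string "A,B") keeps lines A to B, and quiet returns only ok. Input that does not fit is refused with a message, and nothing moves.
- get_state(): the state, without advancing time (a new reading comes with each control period).
- snapshot(name): name is "side" or "top" or "wrist"; returns a dict with "image" (480x640x3 uint8, blue, green, red), "z_map" (480x640 float32, m along the optical axis (not along the pixel's ray), 0 where there is no reading), "fov_y" (degrees; the focal length in pixels is half the picture's height over the tangent of half this angle, whatever the lens; pixels are square), "cx", "cy" (the principal point, pixels), "world_to_cam" (4x4, takes a point from world to camera coordinates); the wrist camera has in their place "T_tool_cam" (4x4, takes a point from camera to tool coordinates, whose origin is the TCP and whose axes are the flange's). Camera axes: x right, y down, z forward; pixel columns grow to the right and rows downward; lengths in m; the calibration is good to about 2 mm. A picture is of the moment at which its call begins: read the wrist's pose just before it.
- finish_job(): hands the job in; it is judged then, once.
The state is a dict: "time_s": time; "joint_positions": joint angles; "joint_vel": joint speeds; "joint_torque": joint torques, N m; "eef_pos": TCP position; "tcp_rot": TCP orientation; "wrist_force": force on the tool from outside, world axes, zero at the start; "torque": the same for the moment, N m; "width": finger opening in m; "grip_force": force on a finger pad.
Only numpy, scipy, OpenCV 4.12 (cv2) and the standard library are available. Lean on these libraries where they do the work, as an engineer would, in place of code of your own. Each camera call takes 0.05 s, during which the arm holds its last target. There are 200 camera calls.

## Task

Get the slotted metal plate ready for drilling: push its free corner so that the plate swings round on the jig's peg, flat on the jig, until it bears on the stop screw, and press it there with about 10 N for a full second (never more than 15 N). Then slide the jig's bolt fully home into the notch in the plate's end, and take the hand away, leaving the plate touching the screw. Do not lift the plate or let its slot come off the peg, and leave the other tools alone.

Things in the scene. Friction and masses are not known exactly. Their poses are not given: they have to be found in the camera images.
- jig: Fixed drilling jig: dark steel base 12 mm thick; origin on its underside below the home plate's centre. In mm: base x -96 to 80, y -92 to 140, top z 12; peg at x 20, y -58; stop block x 47 to 73, y 31 to 65, top z 36; bolt along x = 0 at the +y end between two grey guide cheeks (x -24 to 24, y 86 to 130, top z 28). The plate is home when its axes are parallel to the jig's within 5 degrees.
- peg: Fixed upright round steel peg on the jig, diameter 12, standing 16 mm above the jig's top. Origin on its axis at the jig's top (z 12 of the jig).
- stop: Fixed grey stop block on the jig, 26 x 34 x 24 mm high; origin at the middle of the foot of its -x face (jig x 47, y 48, z 12). It carries a firm 10 mm stop screw, 10.5 mm above the jig's top, whose round tip stands out 5 to 19 mm from that face towards the jig's -x: its setting differs each time and is not measured, it must be felt for.
- plate: Loose aluminium plate 70 (x) x 140 (y) x 12 mm, about 0.3 kg, flat on the jig, sliding with 1 to 3 N. Origin on its underside in the slot, where the peg's axis comes when seated. In mm: x -55 to 15, y -12 to 128. Slot for the peg: 15 wide, x -7.5 to 7.5, open at the -y end, bottom at y 6. At the start the slot is on the peg and the plate is turned +0.25 to +0.45 rad from the jig.
- free_corner (a point): The plate's free corner (plate x -55, y 128), diagonally oppopoint the slot, on the top face, 24 mm above the table. Push on the long edge x = -55 near here, towards plate +x; the other long edge (x = 15) then meets the stop screw about 106 mm from the peg. Beside it in the +y end is the bolt's notch: 36 mm wide (plate x -38 to -2), 14 mm deep (y 114 to 128).
- bolt_handle (a point): Point on the axis of the bolt's upright round handle, 49 mm above the table: a steel pin of 12 mm diameter with a black cap of 17 mm diameter from 55 to 63 mm above the table. It starts at jig x 0, y 120 and moves with the bolt 22 mm towards the jig's -y.
- bolt (a joint): The jig's sliding bolt: 0 m drawn back (at the start), 0.022 m fully home, towards the jig's -y. Its tongue is 16 mm wide with a 10 mm nose; drawn back, it ends 10 mm short of the home plate's end; fully home, it is 12 mm deep in the notch and may push the plate back on to the peg. Friction about 3 N; it stays where it is left.
- screwdriver: Screwdriver lying on the bench, to be left alone.
- hammer: Hammer lying on the bench, to be left alone.
- socket: Steel socket standing on the bench, 32 mm diameter, 38 mm high, to be left alone.
- drill: Cordless drill standing on its battery, about 0.2 m high, to be left alone.
Mind the look-alikes: they are no part of the job. Several things have the shape of the plate; the one meant has the colours described above.

How it is judged:
By the outcome, as a careful person would: the job done as asked, in the order asked, and still so for the second after the job is handed in, with the robot touching nothing.
It also fails if it takes over 64 s, if anything falls off the work surface, if the arm or the gripper's body presses on something with over 40 N, if the wrist force passes 120 N, or if a joint passes its speed limit or range.

## Working session

There is one attempt and no reset: what is moved stays moved. The work goes in short steps, Python scripts to look and compute and a tool call to move; the robot and the scene stay as the last step left them, time stands still between calls to the robot, and variables do not carry over. Pictures are saved under pics/ and viewed, at most 10 in all, crops included, and the job is handed in when it is done.

```bash
mkdir -p pics; ls; cat > h.py <<'E'
import numpy as np,cv2,pickle
from workcell import get_state,snapshot
def grab(n):
    s=get_state(); d=snapshot(n); d['st']=s
    pickle.dump(d,open(n+'.pkl','wb')); return d
def load(n): return pickle.load(open(n+'.pkl','rb'))
def f(d): return 240/np.tan(np.radians(d['fov_y'])/2)
def pts(d):
    "world point map from depth (fixed cams)"
    z=d['z_map'].astype(float); v,u=np.mgrid[:480,:640]
    P=np.stack([(u-d['cx'])/f(d)*z,(v-d['cy'])/f(d)*z,z],-1)
    M=np.linalg.inv(d['world_to_cam']); return P@M[:3,:3].T+M[:3,3]
def ray(d,u,v,h):
    M=np.linalg.inv(d['world_to_cam']); o=M[:3,3]
    r=M[:3,:3]@np.array([(u-d['cx'])/f(d),(v-d['cy'])/f(d),1]); return o+r*(h-o[2])/r[2]
E
python3 - <<'E'
from h import *
for n in('top','side'):
    d=grab(n); cv2.imwrite(f'pics/{n}0.png',d['image']); print(n,d['fov_y'],d['cx'],d['cy'],np.linalg.inv(d['world_to_cam']).round(3).tolist())
s=get_state();print(s)
E
```

```text
pics
top 52.81036975391851 313.3107734212646 250.63480818316148 [[0.005, -0.987, 0.159, 0.353], [-1.0, -0.001, 0.027, -0.01], [-0.026, -0.159, -0.987, 1.324], [0.0, 0.0, 0.0, 1.0]]
side 44.44128617488678 320.6854793688925 241.3495223250264 [[0.973, -0.13, 0.193, 0.295], [-0.233, -0.533, 0.813, -1.084], [-0.003, -0.836, -0.549, 0.792], [0.0, 0.0, 0.0, 1.0]]
{'time_s': 0.1, 'joint_positions': array([-1.23798472e+00,  2.76513837e-01,  1.50596632e+00, -6.08420031e-06,
        1.36071793e+00, -1.20967762e-01]), 'joint_vel': array([-0.00138747,  0.00085096, -0.00336529,  0.00041357, -0.00049559,
        0.0018058 ]), 'joint_torque': array([ 2.04449592e-03, -4.05453980e+01, -2.37779456e+01,  7.02234311e-02,
        2.98393588e-02, -4.85472901e-05]), 'eef_pos': array([ 0.25190554, -0.51632793,  0.20471749]), 'tcp_rot': array([-3.13999823e+00, -1.87827577e-04,  4.53780495e-01]), 'wrist_force': array([0.41500275, 0.20437755, 0.1258678 ]), 'torque': array([ 0.01235301, -0.00250175, -0.01093591]), 'grip_force': 0.0, 'width': 0.09400111348202692}
```

View pics/top0.png

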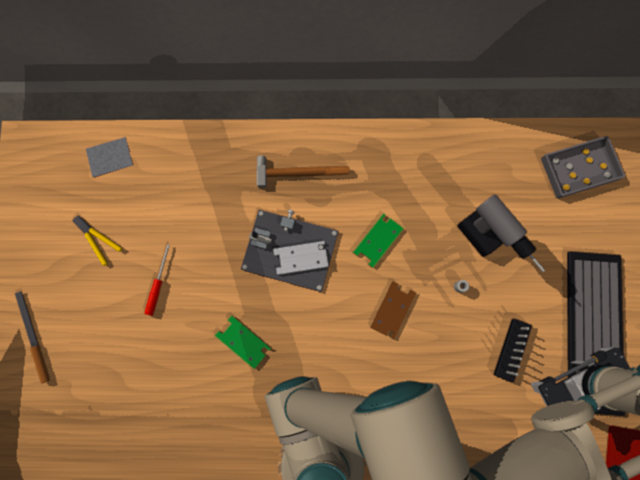

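View pics/side0.png

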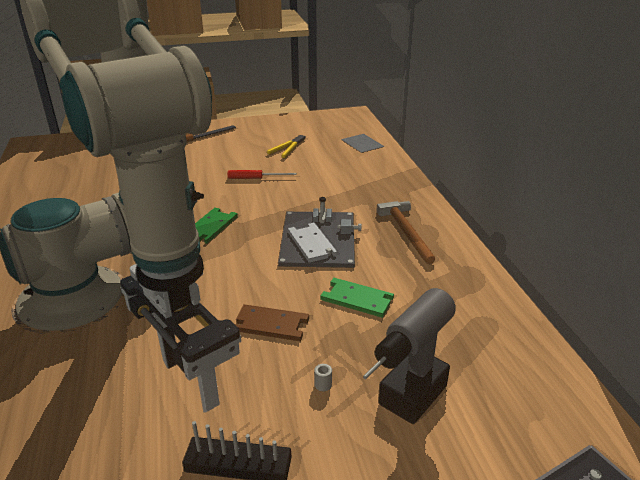

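Plate-shaped candidates in the top view are silver (303,257) on the jig, green (243,342), green (379,240) and brown (394,309). Only the silver one is aluminium and on the dark jig with its peg. I'll confirm this in a crop and measure.

```bash
python3 - <<'E'
from h import *
d=load('top'); s=load('side')
c=cv2.resize(d['image'][200:300,235:350],None,fx=5,fy=5,interpolation=cv2.INTER_CUBIC)
c2=cv2.resize(s['image'][190:275,270:370],None,fx=5,fy=5,interpolation=cv2.INTER_CUBIC)
cv2.imwrite('pics/crop.png',c); cv2.imwrite('pics/crop2.png',c2)
P=pts(d); g=cv2.cvtColor(d['image'],cv2.COLOR_BGR2HSV)
roi=np.zeros((480,640),bool); roi[200:300,235:350]=1
b=roi&(g[...,1]<90)&(P[...,2]>0.006)
n,l,st,_=cv2.connectedComponentsWithStats(b.astype(np.uint8)); k=1+st[1:,4].argmax()
b=(l==k)
base=b&(abs(P[...,2]-.012)<.004)
print('base',base.sum(),np.median(P[base][:,2]))
Q=P[b&(P[...,2]<.03)][:,:2]*1000
r=cv2.minAreaRect(Q.astype(np.float32)); print('jig rect',r,cv2.boxPoints(r).round(1).tolist())
pl=b&(g[...,2]>120)&(abs(P[...,2]-.024)<.004)
n,l,st,_=cv2.connectedComponentsWithStats(pl.astype(np.uint8)); k=1+st[1:,4].argmax()
Q=P[l==k]*1000; print('plate',len(Q),np.median(Q[:,2])); r=cv2.minAreaRect(Q[:,:2].astype(np.float32)); print(r,cv2.boxPoints(r).round(1).tolist())
E
```

```text
base 3035 0.012327523224026748
jig rect ((575.4664306640625, 89.40884399414062), (231.16610717773438, 193.76194763183594), 74.5809326171875) [[451.29998779296875, 3.700000047683716], [638.0999755859375, -47.79999923706055], [699.5999755859375, 175.10000610351562], [512.7999877929688, 226.60000610351562]]
plate 1046 24.029941292493582
((544.0370483398438, 60.38964080810547), (70.6263427734375, 138.88491821289062), 9.347822189331055) [[497.8999938964844, 123.19999694824219], [520.5, -13.899999618530273], [590.2000122070312, -2.4000000953674316], [567.5999755859375, 134.60000610351562]]
```

View pics/crop.png

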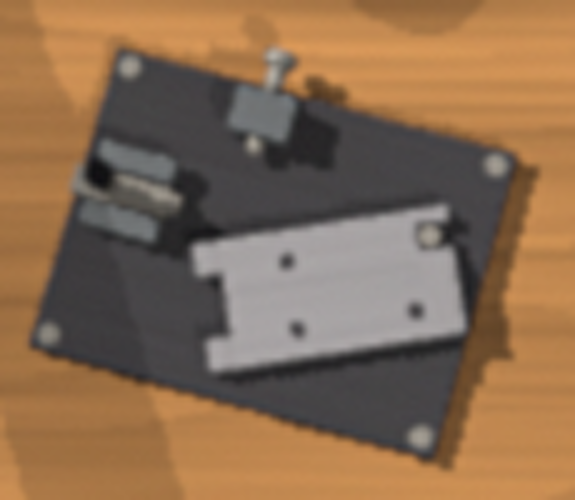

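View pics/crop2.png

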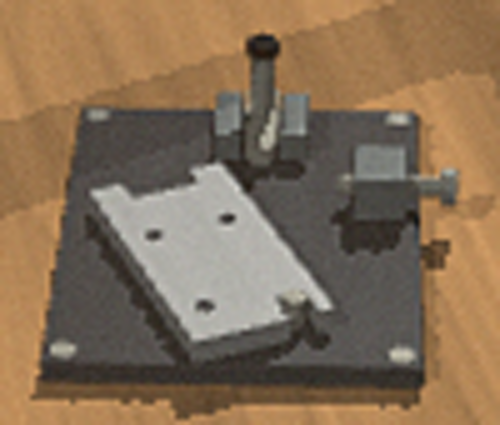

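The crop confirms it: the silver plate's slot is on the peg (crop 428,233), the notch faces left, and the free corner is at crop (212,372). The screw tip shows at crop (250,147) and the bolt handle at about (95,175). The two fits agree: the slot origin from the plate is (573,7) and the peg from the jig is (572,6). The relative turn is 0.43 rad. Next I'll refine these and work out the approach pose.

```bash
cat >> h.py <<'E'
A=-0.2690  # jig yaw
O=np.array([568.3,66.9])
def J(x,y): return O+x*np.array([np.cos(A),np.sin(A)])+y*np.array([-np.sin(A),np.cos(A)])
def toJ(w): d=np.asarray(w)[:2]-O; return np.array([d@[np.cos(A),np.sin(A)],d@[-np.sin(A),np.cos(A)]])
E
python3 - <<'E'
from h import *
d=load('top'); s=load('side')
for n,p,h in(('peg',(428,233),.028),('tip',(250,147),.0225),('sc1',(120,53),.012),('sc2',(32,347),.012),('c3',(440,460),.012),('c4',(515,155),.012)):
    w=ray(d,235+(p[0]-2)/5,200+(p[1]-2)/5,h)*1000; print(n,w.round(1),toJ(w).round(1))
for n,p,h in(('cap',(263,46),.063),('tip',(345,181),.0225),('peg',(295,300),.028)):
    w=ray(s,270+(p[0]-2)/5,190+(p[1]-2)/5,h)*1000; print('side',n,w.round(1),toJ(w).round(1))
P=pts(d); m=(P[...,2]>.1)&(P[...,0]>.45)&(P[...,1]<0); print('drill',P[m].min(0),P[m].max(0))
th=.163; c=np.array([573,6.5]);R=np.array([[np.cos(th),-np.sin(th)],[np.sin(th),np.cos(th)]])
fc=c+R@[-55,128]; print('free corner',fc,toJ(fc), 'edge y=114',toJ(c+R@[-55,114]))
st=get_state(); 
tgt=J(-85-10,50+0); print('tgt -95,50',tgt)
E
```

```text
peg [573.1   6.3  28. ] [ 20.7 -57.1]
tip [622.  104.5  22.5] [41.8 50.5]
sc1 [677.8 179.   12. ] [ 75.8 137.2]
sc2 [512.2 223.6  12. ] [-95.7 136.2]
c3 [ 4.51e+02 -4.00e-01  1.20e+01] [-95.2 -96. ]
c4 [619.6 -41.5  12. ] [ 78.3 -90.8]
side cap [600.2 185.6  63. ] [ -0.8 122.9]
side tip [624.5 113.   22.5] [41.9 59.4]
side peg [572.7   8.7  28. ] [ 19.7 -54.9]
drill [ 0.48910159 -0.52534169  0.10027896] [ 0.67347032 -0.37408801  0.20481939]
free corner [497.95729783 123.87799134] [-82.955878    36.23409376] edge y=114 [-77.09424742  23.52027109]
tgt -95,50 [490.00484777 140.34977289]
```

```bash
python3 - <<'E'
from h import *
s=get_state(); th=.163; c=np.array([573,6.5]);R=np.array([[np.cos(th),-np.sin(th)],[np.sin(th),np.cos(th)]])
t=c+R@[-80,112]; p=s['eef_pos'][:2]*1000; y=s['tcp_rot'][2]
d=t-p; print(t,d,'tool', d@[np.cos(y),np.sin(y)], d@[np.sin(y),-np.cos(y)])
y=th; print('in plate yaw axes', d@[np.cos(y),np.sin(y)], d@[np.sin(y),-np.cos(y)])
E
```

```text
[475.88514233 104.03309397] [223.97960028 620.36102271] tool 473.25755621670453 -459.393018365508
in plate yaw axes 321.68239542190554 -575.7908442436403
```

>>> {"op": "tcp_steps", "data": {"ticks": "0,0,0,0,0,0.145 | 0,0,0,0,0,0.146", "finger_gap": 0}}

```text
time_s: 0.3
eef_pos: [0.2519, -0.5165, 0.2049]
tcp_rot: [-3.14, 0.0, 0.157]
wrist_force: [-0.2, -0.6, -0.2]
width: 0.0813
grip_force: 0.0
```

>>> {"op": "tcp_steps", "data": {"ticks": "0.024,-0.043,0,0,0,0 | 0.024,-0.043,0,0,0,0 | 0.024,-0.043,0,0,0,0 | 0.024,-0.043,0,0,0,0 | 0.024,-0.043,0,0,0,0 | 0.024,-0.043,0,0,0,0 | 0.024,-0.043,0,0,0,0 | 0.024,-0.043,0,0,0,0 | 0.024,-0.043,0,0,0,0 | 0.024,-0.043,0,0,0,0 | 0.024,-0.043,0,0,0,0 | 0.024,-0.043,0,0,0,0"}}

```text
time_s: 1.5
eef_pos: [0.4526, 0.0411, 0.2053]
tcp_rot: [3.141, -0.0, 0.163]
wrist_force: [1.2, -1.1, 0.3]
width: -0.0
grip_force: 0.0
```

>>> {"op": "tcp_steps", "data": {"ticks": "0,0,0,0,0,0 | 0,0,0,0,0,0 | 0,0,0,0,0,0"}}

```text
time_s: 1.8
eef_pos: [0.452, 0.0382, 0.2051]
tcp_rot: [3.141, 0.001, 0.162]
wrist_force: [0.1, -0.1, 0.3]
width: 0.0001
grip_force: 0.0
```

```bash
python3 - <<'E'
from h import *
s=get_state(); t=np.array([475.9,104]); p=s['eef_pos'][:2]*1000; y=s['tcp_rot'][2]; d=t-p
print(d,y,'tool', d@[np.cos(y),np.sin(y)], d@[np.sin(y),-np.cos(y)])
E
```

```text
[23.861847   65.79941047] 0.16230162777806179 tool 34.18078162505436 -61.078836992798436
```

>>> {"op": "tcp_steps", "data": {"ticks": "0.017,-0.0305,0,0,0,0 | 0.017,-0.0305,0,0,0,0 | 0,0,0.04,0,0,0 | 0,0,0.04,0,0,0 | 0,0,0.04,0,0,0 | 0,0,0.04,0,0,0 | 0,0,0.02,0,0,0 | 0,0,0.008,0,0,0 | 0,0,0,0,0,0 | 0,0,0,0,0,0"}}

```text
time_s: 2.8
eef_pos: [0.4775, 0.1039, 0.0185]
tcp_rot: [3.141, -0.002, 0.161]
wrist_force: [0.7, 0.3, 0.6]
width: 0.0004
grip_force: 0.0
```

```bash
python3 - <<'E'
from h import *
d=grab('side'); cv2.imwrite('pics/side1.png',cv2.resize(d['image'][170:290,240:400],None,fx=5,fy=5,interpolation=cv2.INTER_CUBIC))
E
```

```text
(no output)
```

View pics/side1.png

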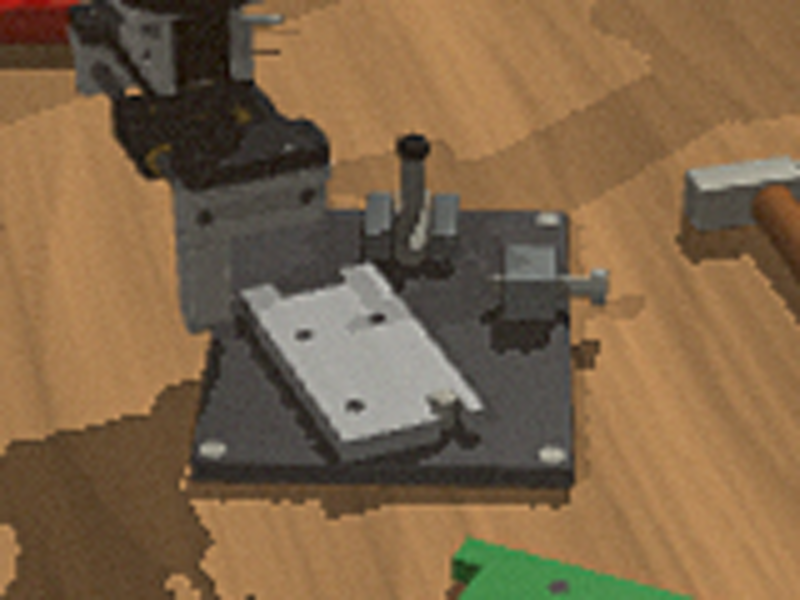

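The finger stands just outside the long edge near the free corner (crop 207,330), and the plate is untouched. Next I'll close the gap and swing the plate along the arc about the peg.

>>> {"op": "tcp_steps", "data": {"ticks": "0.004,0,0.001,0,0,0 | 0.004,0,0.001,0,0,0 | 0.003,0,0,0,0,0 | 0.003,0,0,0,0,0 | 0.002,0,0,0,0,0 | 0.0023,-0.0013,0,0,0,0.02 | 0.0023,-0.0013,0,0,0,0.02 | 0.0023,-0.0013,0,0,0,0.02 | 0.0023,-0.0013,0,0,0,0.02 | 0.0023,-0.0013,0,0,0,0.02"}}

```text
time_s: 3.85
eef_pos: [0.5028, 0.1155, 0.0154]
tcp_rot: [-3.141, 0.0, 0.061]
wrist_force: [-1.0, 0.1, -1.2]
width: 0.0006
grip_force: 0.4
```

>>> {"op": "tcp_steps", "data": {"ticks": "0.0023,-0.0013,0,0,0,0.02 | 0.0023,-0.0013,0,0,0,0.02 | 0.0023,-0.0013,0,0,0,0.02 | 0.0023,-0.0013,0,0,0,0.02 | 0.0023,-0.0013,0,0,0,0.02"}}

```text
time_s: 4.35
eef_pos: [0.5143, 0.122, 0.0154]
tcp_rot: [3.142, -0.0, -0.039]
wrist_force: [-0.5, -0.1, -0.9]
width: 0.0001
grip_force: 0.4
```

```bash
cat > rel.py <<'E'
from h import *
s=get_state(); y=s['tcp_rot'][2]; F=s['wrist_force']; p=s['eef_pos'][:2]*1000
print('t',s['time_s'],'yaw rel jig',round(y-A,3),'jig',toJ(p).round(1),'z',s['eef_pos'][2].round(4),'F tool x,y,z',(F[:2]@[np.cos(y),np.sin(y)]).round(2),(F[:2]@[np.sin(y),-np.cos(y)]).round(2),F[2].round(2))
r=p-J(20,-58); c,q=np.cos(y),np.sin(y); print('peg-relative in tool-yaw frame',(r@[c,q]).round(1),(r@[-q,c]).round(1))
E
python3 rel.py
```

```text
t 4.35 yaw rel jig 0.23 jig [-66.7  38.8] z 0.0154 F tool x,y,z -0.54 0.1 -0.86
peg-relative in tool-yaw frame -62.4 114.0
```

>>> {"op": "tcp_steps", "data": {"ticks": "0.0023,-0.0013,0,0,0,0.02 | 0.0023,-0.0013,0,0,0,0.02 | 0.0023,-0.0013,0,0,0,0.02 | 0.0023,-0.0013,0,0,0,0.02 | 0.0023,-0.0013,0,0,0,0.02"}}

```text
time_s: 4.85
eef_pos: [0.5262, 0.1275, 0.0155]
tcp_rot: [3.141, -0.0, -0.139]
wrist_force: [-1.4, -0.6, -0.1]
width: 0.0005
grip_force: 0.3
```

```bash
python3 rel.py
```

```text
t 4.85 yaw rel jig 0.13 jig [-56.7  47.2] z 0.0155 F tool x,y,z -1.32 0.81 -0.14
peg-relative in tool-yaw frame -62.3 114.3
```

>>> {"op": "tcp_steps", "data": {"ticks": "0.0023,-0.0013,0,0,0,0.02 | 0.0011,-0.0006,0,0,0,0.01 | 0.0011,-0.0006,0,0,0,0.01"}}

```text
time_s: 5.15
eef_pos: [0.5308, 0.1293, 0.0154]
tcp_rot: [3.141, 0.0, -0.178]
wrist_force: [-1.1, -0.1, 0.2]
width: 0.0002
grip_force: 0.5
```

```bash
python3 rel.py
python3 - <<'E'
from h import *
d=grab('top'); cv2.imwrite('pics/top1.png',cv2.resize(d['image'][200:300,235:350],None,fx=5,fy=5,interpolation=cv2.INTER_CUBIC))
E
```

```text
t 5.15 yaw rel jig 0.091 jig [-52.7  50.2] z 0.0154 F tool x,y,z -1.11 0.29 0.23
peg-relative in tool-yaw frame -62.6 114.3
```

View pics/top1.png

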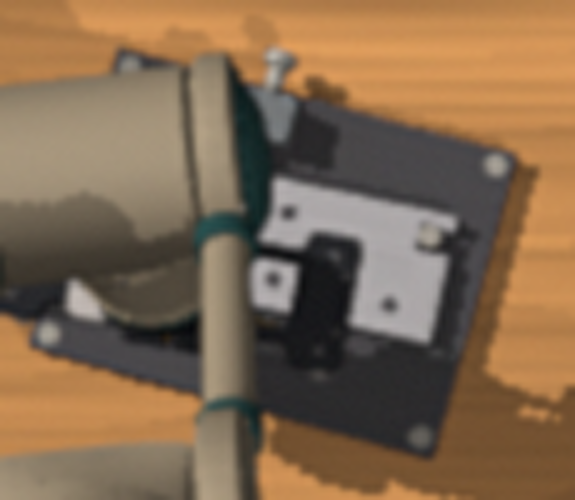

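The plate is following: its slot is still on the peg (crop 430,235) and it now lies nearly parallel to the jig. I'll creep forward and watch the force.

>>> {"op": "tcp_steps", "data": {"ticks": "0.0011,-0.0006,0,0,0,0.01 | 0.0011,-0.0006,0,0,0,0.01 | 0.0011,-0.0006,0,0,0,0.01", "only": "wrist"}}

```text
wrist_force: [-1.4, 0.3, 0.3]
```

```bash
python3 rel.py
```

```text
t 5.5 yaw rel jig 0.061 jig [-49.5  52.3] z 0.0155 F tool x,y,z -1.46 -0.04 0.27
peg-relative in tool-yaw frame -62.7 114.3
```

>>> {"op": "tcp_steps", "data": {"ticks": "0.0011,-0.0006,0,0,0,0.01 | 0.0011,-0.0006,0,0,0,0.01", "only": "wrist"}}

```text
wrist_force: [-1.0, -0.8, 0.2]
```

```bash
python3 rel.py
```

```text
t 5.7 yaw rel jig 0.041 jig [-47.4  53.7] z 0.0155 F tool x,y,z -0.78 0.96 0.21
peg-relative in tool-yaw frame -62.7 114.3
```

>>> {"op": "tcp_steps", "data": {"ticks": "0.0006,-0.0003,0,0,0,0.005 | 0.0006,-0.0003,0,0,0,0.005", "only": "wrist"}}

```text
wrist_force: [-1.5, -0.3, 0.2]
```

```bash
python3 rel.py
```

```text
t 5.9 yaw rel jig 0.031 jig [-46.3  54.3] z 0.0154 F tool x,y,z -1.43 0.66 0.22
peg-relative in tool-yaw frame -62.7 114.3
```

>>> {"op": "tcp_steps", "data": {"ticks": "0.0006,-0.0003,0,0,0,0.005 | 0.0006,-0.0003,0,0,0,0.005 | 0.0006,-0.0003,0,0,0,0.005", "only": "wrist"}}

```text
wrist_force: [-0.3, 0.3, -0.3]
```

```bash
python3 rel.py
```

```text
t 6.2 yaw rel jig 0.016 jig [-44.4  55.2] z 0.0155 F tool x,y,z -0.36 -0.24 -0.31
peg-relative in tool-yaw frame -62.6 114.3
```

>>> {"op": "tcp_steps", "data": {"ticks": "0.0006,-0.0003,0,0,0,0.005 | 0.0006,-0.0003,0,0,0,0.005 | 0.0006,-0.0003,0,0,0,0.005", "only": "wrist"}}

```text
wrist_force: [-1.5, -0.7, -0.3]
```

```bash
python3 rel.py
```

```text
t 6.5 yaw rel jig 0.001 jig [-42.6  56.1] z 0.0154 F tool x,y,z -1.25 1.09 -0.3
peg-relative in tool-yaw frame -62.5 114.2
```

>>> {"op": "tcp_steps", "data": {"ticks": "0.0006,-0.0003,0,0,0,0.005 | 0.0006,-0.0003,0,0,0,0.005", "only": "wrist"}}

```text
wrist_force: [-2.2, -0.0, 0.7]
```

```bash
python3 rel.py
```

```text
t 6.7 yaw rel jig -0.009 jig [-41.6  56.7] z 0.0154 F tool x,y,z -2.09 0.61 0.67
peg-relative in tool-yaw frame -62.6 114.1
```

>>> {"op": "tcp_steps", "data": {"ticks": "0.0006,-0.0003,0,0,0,0.005 | 0.0006,-0.0003,0,0,0,0.005", "only": "wrist"}}

```text
wrist_force: [-3.5, 0.0, 1.8]
```

```bash
python3 rel.py
```

```text
t 6.9 yaw rel jig -0.019 jig [-41.3  56.9] z 0.0154 F tool x,y,z -3.33 0.98 1.77
peg-relative in tool-yaw frame -63.4 113.7
```

Contact felt: the arm moved 0.3 mm for a 1.2 mm command. Next I'll press straight along tool x.

>>> {"op": "tcp_steps", "data": {"ticks": "0.0008,0,0,0,0,0 | 0.0008,0,0,0,0,0 | 0,0,0,0,0,0", "only": "wrist"}}

```text
wrist_force: [-5.7, 1.6, 4.7]
```

```bash
python3 rel.py
```

```text
t 7.2 yaw rel jig -0.019 jig [-41.2  57. ] z 0.0153 F tool x,y,z -5.95 0.07 4.71
peg-relative in tool-yaw frame -63.4 113.8
```

>>> {"op": "tcp_steps", "data": {"ticks": "0.0008,0,-0.0005,0,0,0 | 0.0004,0,-0.0004,0,0,0 | 0,0,0,0,0,0", "only": "wrist"}}

```text
wrist_force: [-7.1, 1.8, 0.9]
```

```bash
python3 rel.py
```

```text
t 7.5 yaw rel jig -0.019 jig [-41.1  57. ] z 0.0154 F tool x,y,z -7.31 0.31 0.85
peg-relative in tool-yaw frame -63.2 113.8
```

>>> {"op": "tcp_steps", "data": {"ticks": "0.0008,0,0,0,0,0 | 0.0006,0,0,0,0,0 | 0,0,0,0,0,0", "only": "wrist"}}

```text
wrist_force: [-8.8, 3.6, 4.0]
```

```bash
python3 rel.py
```

```text
t 7.8 yaw rel jig -0.019 jig [-41.  57.] z 0.0154 F tool x,y,z -9.45 -0.95 4.04
peg-relative in tool-yaw frame -63.2 113.8
```

>>> {"op": "tcp_steps", "data": {"ticks": "0.0004,0,-0.0006,0,0,0 | 0,0,0,0,0,0 | 0,0,0,0,0,0", "only": "wrist"}}

```text
wrist_force: [-8.1, 4.2, 0.0]
```

```bash
python3 rel.py
```

```text
t 8.1 yaw rel jig -0.019 jig [-40.9  56.9] z 0.0154 F tool x,y,z -8.93 -1.71 0.02
peg-relative in tool-yaw frame -63.1 113.7
```

>>> {"op": "tcp_steps", "data": {"ticks": "0,0,0,0,0,0 | 0,0,0,0,0,0 | 0,0,0,0,0,0 | 0,0,0,0,0,0 | 0,0,0,0,0,0 | 0,0,0,0,0,0", "only": "wrist"}}

```text
wrist_force: [-7.6, 4.4, 0.6]
```

```bash
python3 rel.py
```

```text
t 8.7 yaw rel jig -0.019 jig [-40.9  56.9] z 0.0154 F tool x,y,z -8.5 -2.03 0.55
peg-relative in tool-yaw frame -63.1 113.7
```

>>> {"op": "tcp_steps", "data": {"ticks": "0,0,0,0,0,0 | 0,0,0,0,0,0 | 0,0,0,0,0,0 | 0,0,0,0,0,0 | 0,0,0,0,0,0 | 0,0,0,0,0,0", "only": "wrist"}}

```text
wrist_force: [-7.9, 2.6, -0.1]
```

```bash
python3 rel.py
```

```text
t 9.3 yaw rel jig -0.019 jig [-40.9  56.9] z 0.0154 F tool x,y,z -8.34 -0.24 -0.07
peg-relative in tool-yaw frame -63.1 113.7
```

The force is about 8.7 N. I'll bring it to 10 N and hold it for more than a full second.

>>> {"op": "tcp_steps", "data": {"ticks": "0.0005,0,0,0,0,0 | 0.0004,0,-0.0003,0,0,0 | 0,0,0,0,0,0", "only": "wrist"}}

```text
wrist_force: [-8.2, 4.0, -0.8]
```

```bash
python3 rel.py
```

```text
t 9.6 yaw rel jig -0.019 jig [-40.9  56.8] z 0.0154 F tool x,y,z -8.95 -1.5 -0.84
peg-relative in tool-yaw frame -63.1 113.6
```

>>> {"op": "tcp_steps", "data": {"ticks": "0,0,0,0,0,0 | 0,0,0,0,0,0 | 0,0,0,0,0,0 | 0,0,0,0,0,0 | 0,0,0,0,0,0 | 0,0,0,0,0,0", "only": "wrist"}}

```text
wrist_force: [-8.6, 3.9, -0.1]
```

```bash
python3 rel.py
```

```text
t 10.2 yaw rel jig -0.019 jig [-40.9  56.8] z 0.0154 F tool x,y,z -9.39 -1.27 -0.11
peg-relative in tool-yaw frame -63.1 113.6
```

>>> {"op": "tcp_steps", "data": {"ticks": "0,0,0,0,0,0 | 0,0,0,0,0,0 | 0,0,0,0,0,0 | 0,0,0,0,0,0 | 0,0,0,0,0,0 | 0,0,0,0,0,0 | 0,0,0,0,0,0", "only": "wrist"}}

```text
wrist_force: [-8.4, 4.4, -1.0]
```

```bash
python3 rel.py
```

```text
t 10.9 yaw rel jig -0.019 jig [-40.9  56.8] z 0.0155 F tool x,y,z -9.28 -1.86 -1.04
peg-relative in tool-yaw frame -63.1 113.6
```

>>> {"op": "tcp_steps", "data": {"ticks": "0.0004,0,0.0002,0,0,0 | 0.0004,0,0.0002,0,0,0 | 0,0,0,0,0,0", "only": "wrist"}}

```text
wrist_force: [-10.7, 4.5, 2.5]
```

```bash
python3 rel.py
```

```text
t 11.2 yaw rel jig -0.02 jig [-40.9  56.8] z 0.0154 F tool x,y,z -11.55 -1.22 2.49
peg-relative in tool-yaw frame -63.1 113.6
```

>>> {"op": "tcp_steps", "data": {"ticks": "0,0,0,0,0,0 | 0,0,0,0,0,0 | 0,0,0,0,0,0 | 0,0,0,0,0,0 | 0,0,0,0,0,0 | 0,0,0,0,0,0", "only": "wrist"}}

```text
wrist_force: [-11.0, 3.8, 2.8]
```

```bash
python3 rel.py
```

```text
t 11.8 yaw rel jig -0.019 jig [-40.9  56.8] z 0.0154 F tool x,y,z -11.67 -0.49 2.75
peg-relative in tool-yaw frame -63.1 113.6
```

>>> {"op": "tcp_steps", "data": {"ticks": "0,0,0,0,0,0 | 0,0,0,0,0,0 | 0,0,0,0,0,0 | 0,0,0,0,0,0 | 0,0,0,0,0,0 | 0,0,0,0,0,0 | 0,0,0,0,0,0", "only": "wrist"}}

```text
wrist_force: [-9.8, 4.1, 3.5]
```

```bash
python3 rel.py
```

```text
t 12.5 yaw rel jig -0.02 jig [-40.9  56.8] z 0.0154 F tool x,y,z -10.56 -1.19 3.49
peg-relative in tool-yaw frame -63.1 113.6
```

Pressed at about 11 N for 1.3 s. I'll back off gently, lift, and go round behind the bolt handle.

>>> {"op": "tcp_steps", "data": {"ticks": "-0.002,0,0,0,0,0 | -0.002,0,0,0,0,0 | -0.002,0,0,0,0,0 | -0.004,0,0,0,0,0 | -0.008,0,0,0,0,0 | -0.015,0,-0.01,0,0,0 | 0,0,-0.045,0,0,0 | 0,0,-0.045,0,0,0 | 0.025,-0.034,0,0,0,-0.01 | 0.025,-0.034,0,0,0,-0.01 | 0.022,-0.034,0,0,0,0 | 0,0,0,0,0,0"}}

```text
time_s: 13.7
eef_pos: [0.62, 0.2223, 0.1178]
tcp_rot: [-3.138, -0.005, -0.265]
wrist_force: [-0.7, -0.1, 0.4]
width: 0.0006
grip_force: 0.0
```

```bash
python3 rel.py
python3 - <<'E'
from h import *
for n in('top','side'):
    d=grab(n); g=cv2.cvtColor(d['image'],cv2.COLOR_BGR2HSV); P=pts(d)
    pl=(g[...,1]<60)&(g[...,2]>110)&(abs(P[...,2]-.024)<.004); w=P[...,:2]*1000-O
    pl&=(np.hypot(w[...,0],w[...,1])<120)
    k,l,st,_=cv2.connectedComponentsWithStats(pl.astype(np.uint8)); k=1+st[1:,4].argmax()
    Q=P[l==k]*1000; r=cv2.minAreaRect(Q[:,:2].astype(np.float32)); b=cv2.boxPoints(r); print(n,len(Q),r[1],r[2],[toJ(x).round(1).tolist() for x in b])
d=load('side'); cv2.imwrite('pics/side2.png',cv2.resize(d['image'][170:290,240:400],None,fx=5,fy=5,interpolation=cv2.INTER_CUBIC))
E
```

```text
t 13.7 yaw rel jig 0.004 jig [  8.5 163.5] z 0.1178 F tool x,y,z -0.62 0.28 0.37
peg-relative in tool-yaw frame -10.6 221.6
top 567 (140.3790283203125, 45.66470718383789) 70.50752258300781 [[-12.8, -68.0], [32.7, -71.3], [42.7, 68.7], [-2.8, 72.0]]
side 329 (141.1025848388672, 44.04573440551758) 72.25114440917969 [[-11.8, -64.2], [32.2, -66.0], [37.9, 75.0], [-6.1, 76.8]]
```

View pics/side2.png

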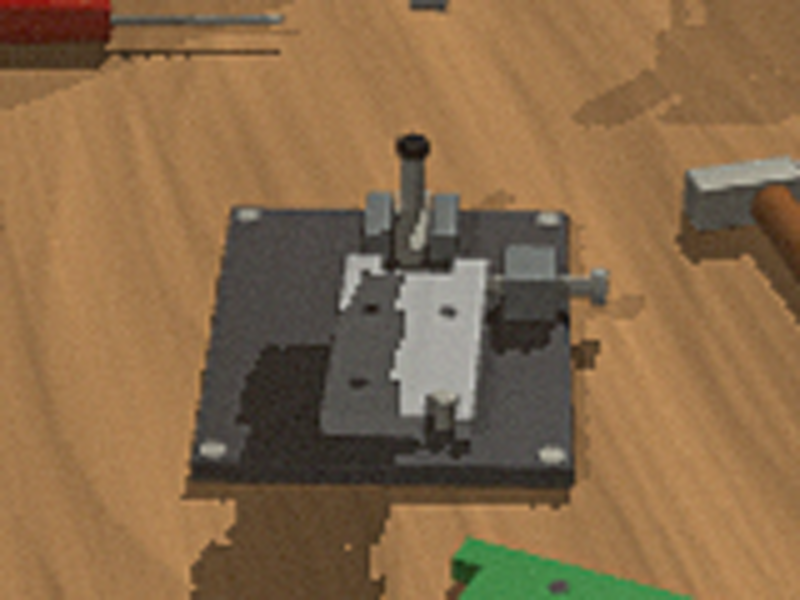

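The plate lies parallel to the jig with its edge on the screw tip (crop 490,285). The peg is in the slot (440,400) and the notch faces the bolt (405,265). Next I'll go down behind the handle.

>>> {"op": "tcp_steps", "data": {"ticks": "-0.008,0,0.02,0,0,0 | 0,0,0.03,0,0,0 | 0,0,0.025,0,0,0 | 0,0,0.007,0,0,0 | 0,0,0,0,0,0 | 0,0,0,0,0,0", "only": "wrist"}}

```text
wrist_force: [0.3, -0.2, -0.2]
```

```bash
python3 rel.py
```

```text
t 14.4 yaw rel jig 0.001 jig [ -1.6 159.1] z 0.0363 F tool x,y,z 0.34 0.13 -0.17
peg-relative in tool-yaw frame -21.3 217.1
```

>>> {"op": "tcp_steps", "data": {"ticks": "0.001,0.004,0,0,0,0 | 0,0.004,0,0,0,0 | 0,0.003,0,0,0,0 | 0,0.003,0,0,0,0 | 0,0.003,0,0,0,0 | 0,0.002,0,0,0,0 | 0,0.002,0,0,0,0 | 0,0.002,0,0,0,0", "only": "wrist"}}

```text
wrist_force: [0.6, 3.1, 1.1]
```

```bash
python3 rel.py
```

```text
t 15.2 yaw rel jig 0.002 jig [ -1.1 136.9] z 0.035 F tool x,y,z -0.22 -3.17 1.13
peg-relative in tool-yaw frame -20.8 195.0
```

>>> {"op": "tcp_steps", "data": {"ticks": "0,0.002,0,0,0,0 | 0,0.002,0,0,0,0 | 0,0.002,0,0,0,0 | 0,0.002,0,0,0,0", "only": "wrist"}}

```text
wrist_force: [-0.3, 2.0, 0.6]
```

```bash
python3 rel.py
```

```text
t 15.6 yaw rel jig 0.002 jig [ -1.  128.1] z 0.0349 F tool x,y,z -0.8 -1.87 0.62
peg-relative in tool-yaw frame -20.7 186.1
```

>>> {"op": "tcp_steps", "data": {"ticks": "0,0.0015,0,0,0,0 | 0,0.0015,0,0,0,0 | 0,0.0015,0,0,0,0", "only": "wrist"}}

```text
wrist_force: [-0.1, 3.8, 1.8]
```

```bash
python3 rel.py
```

```text
t 15.9 yaw rel jig 0.002 jig [ -1.  123.5] z 0.0349 F tool x,y,z -1.1 -3.64 1.81
peg-relative in tool-yaw frame -20.7 181.5
```

>>> {"op": "tcp_steps", "data": {"ticks": "0,0.001,0,0,0,0 | 0,0.001,0,0,0,0 | 0,0.001,0,0,0,0", "only": "wrist"}}

```text
wrist_force: [0.0, 1.8, 0.7]
```

```bash
python3 rel.py
```

```text
t 16.2 yaw rel jig 0.002 jig [ -1.  120.6] z 0.0349 F tool x,y,z -0.44 -1.76 0.7
peg-relative in tool-yaw frame -20.7 178.6
```

>>> {"op": "tcp_steps", "data": {"ticks": "0,0.001,0,0,0,0 | 0,0.001,0,0,0,0", "only": "wrist"}}

```text
wrist_force: [0.4, 4.7, 0.9]
```

```bash
python3 rel.py
```

```text
t 16.4 yaw rel jig 0.002 jig [ -1.  118.7] z 0.0349 F tool x,y,z -0.89 -4.62 0.9
peg-relative in tool-yaw frame -20.7 176.7
```

>>> {"op": "tcp_steps", "data": {"ticks": "0,0.001,0,0,0,0 | 0,0.001,0,0,0,0", "only": "wrist"}}

```text
wrist_force: [1.4, 9.9, 0.7]
```

```bash
python3 rel.py
```

```text
t 16.6 yaw rel jig 0.001 jig [ -1.  118.6] z 0.035 F tool x,y,z -1.27 -9.89 0.67
peg-relative in tool-yaw frame -20.9 176.6
```

>>> {"op": "tcp_steps", "data": {"ticks": "0,0.001,0,0,0,0 | 0,0,0,0,0,0", "only": "wrist"}}

```text
wrist_force: [2.1, 8.5, -0.9]
```

```bash
python3 rel.py
```

```text
t 16.8 yaw rel jig 0.0 jig [ -1.  118.6] z 0.0351 F tool x,y,z -0.24 -8.75 -0.89
peg-relative in tool-yaw frame -20.9 176.6
```

>>> {"op": "tcp_steps", "data": {"ticks": "0,-0.002,0,0,0,0 | 0,-0.004,0,0,0,0 | 0,-0.01,0,0,0,0 | 0,-0.02,0,0,0,0 | 0,-0.02,0,0,0,0 | 0,0,-0.04,0,0,0 | 0,0,-0.04,0,0,0 | 0,-0.045,0,0,0,0 | 0,-0.045,0,0,0,0 | 0,0,0,0,0,0"}}

```text
time_s: 17.8
eef_pos: [0.6378, 0.3265, 0.1148]
tcp_rot: [-3.137, -0.002, -0.262]
wrist_force: [-0.8, -0.9, -1.1]
width: 0.0005
grip_force: 0.0
```

```bash
python3 - <<'E'
from h import *
t=grab('top');s=grab('side')
a=cv2.resize(t['image'][200:300,235:350],(520,452),interpolation=cv2.INTER_CUBIC)
b=cv2.resize(s['image'][190:275,270:370],None,fx=5,fy=5,interpolation=cv2.INTER_CUBIC)
cv2.imwrite('pics/f1.png',a);cv2.imwrite('pics/f2.png',b)
P=pts(s); g=s['image'].max(2); w=P*1000; m=(abs(w[...,2]-62)<5)&(g<70)&(np.hypot(*(np.moveaxis(w[...,:2]-J(0,105),-1,0)))<40)
q=np.argwhere(m); print(len(q), q.mean(0) if len(q) else '', [toJ(p).round(1).tolist() for p in w[m][:1]], toJ(np.median(w[m],0)))
E
```

```text
23 [203.7826087  321.65217391] [[-0.7, 105.3]] [-0.61951245 95.08176068]
```

View pics/f1.png

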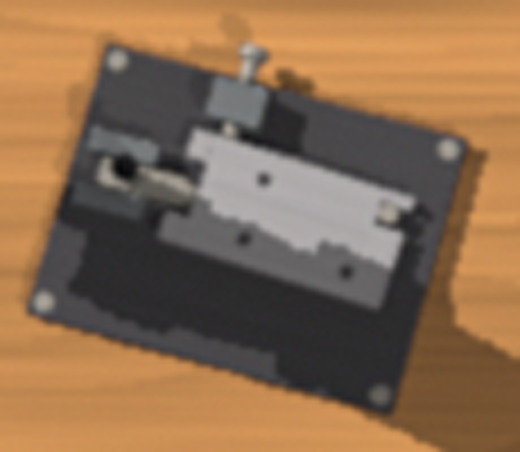

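View pics/f2.png

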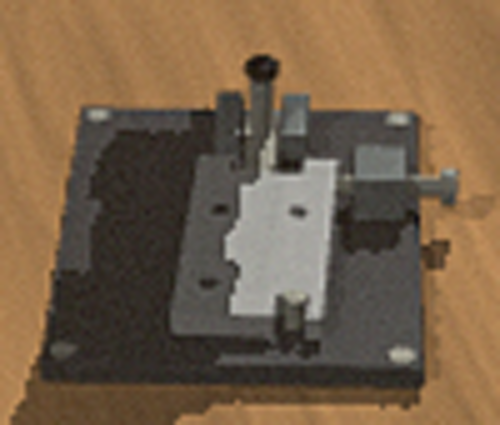

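The bolt tongue is in the notch and the cap has moved in. I'll check the bolt travel, and compare the plate's edge near the screw numerically before and after the bolt move.

```bash
python3 - <<'E'
from h import *
s=load('side')
for p in((263,46),(261,67)): print('cap',toJ(ray(s,270+(p[0]-2)/5,190+(p[1]-2)/5,.063)*1000).round(1))
a=cv2.imread('pics/side2.png',0).astype(float)[100:,150:]; b=cv2.imread('pics/f2.png',0).astype(float)
for nm,im in(('before',a),('after',b)):
    L=[]
    for r in range(200,290,5):
        row=cv2.GaussianBlur(im,(1,9),0)[r,300:370]; g=np.diff(row); k=g.argmin(); w=-g[max(0,k-5):k+6].clip(max=0); L.append((r,300+np.sum(np.arange(max(0,k-5),max(0,k-5)+len(w))*w)/w.sum()))
    L=np.array(L); k=np.polyfit(L[:,0],L[:,1],1); res=L[:,1]-np.polyval(k,L[:,0])
    pt=[toJ(ray(s,270+(np.polyval(k,r)-2)/5,190+(r-2)/5,.024)*1000) for r in(183,290)]
    print(nm,'edge px @183',np.polyval(k,183).round(2),'sd',res.std().round(2),[x.round(1) for x in pt],'angle',np.degrees(np.arctan2(*(pt[0]-pt[1]))).round(2))
E
```

```text
cap [ -0.8 122.9]
cap [ -1.1 101.3]
before edge px @183 335.32 sd 0.42 [array([37.2, 55. ]), array([ 32.8, -40.2])] angle 2.62
after edge px @183 335.19 sd 0.35 [array([37.1, 55. ]), array([ 32.8, -40.2])] angle 2.57
```

The bolt travelled 21.6 mm of its 22 mm and stopped firm. The plate edge is unchanged within 0.1 mm, and it also matches the pressed finger position: 37.1 − (−32.9) = 70.0 mm, the plate's width. The hand is clear, so I'm handing in.

```bash
python3 -c "
from workcell import finish_job;print(finish_job())"
```

```text
the job is handed in; nothing more can be done
None
```

I handed the job in at about 18 s: the plate was pressed on the stop screw at about 11 N for 1.3 s (highest reading about 12 N), the bolt went home to a firm stop, and the hand is clear with the plate still on the screw as far as the cameras can show.

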